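# Unload the finished bushing along the bent rail

## Robot

A 6-joint arm with a two-finger parallel gripper is mounted at the origin on the work surface. World frame = base frame: x ahead of the robot, y to its left, z up, the work surface at z = 0. Lengths are in m, angles in rad, forces in N, time in s.
With the tool pointing down it reaches from about 0.225 to 0.875 m from the base axis. Payload 3.4 kg.
Tool frame: the origin (TCP) lies between the finger pads; the fingertips stand 14 mm ahead of it and the grasp point (between the pads) lies 5 mm behind it; z points along the fingers, y is the direction in which the jaws open and shut (so a half turn about z gives the same grasp; the last joint's range is limited). The gripper opens to 85 mm and grips with 20 to 120 N. Pads are 22 mm wide; open, the fingers measure 114 mm over their backs; the gripper's body (76 mm by 85 mm) begins 54 mm behind the grasp point. The pads swing forward as they close: fully open they stand 13 mm farther back than shut.
Start: joints at [-1.445, 0.276, 1.505, -0, 1.361, -0.121], TCP at [0.14, -0.558, 0.245] pointing down, gripper open.
Joint ranges: [-2.89, 2.89], [-0.75, 2.08], [0.22, 2.7], [-1.18, 4.32], [0.11, 2.71], [-2.7, 2.7]. Speed limits (rad/s): [2.57, 2.57, 3.14, 3.14, 3.14, 3.14].

## Interface

Orientations are given as a unit quaternion [w, x, y, z].
In Python, from rig import manip, get_image, job gives the robot as it stands. The module is installed in compiled form; this text tells all that it offers.
- The arm moves only by the tool step_arm, never from a script. Its argument "moves" is one flat list of numbers, 5 for each row, row after row: the shift along the tool's x, y, z as a fraction of full scale, then the turn about the tool's z as a fraction of full scale, then the gripper's target within -1 to 1 (shut at 1, half-way at 0, fully open at -1). In form: [dx, dy, dz, twist, hand, dx, dy, dz, twist, hand, ...]. A call has 1 to 5 rows; each row is the pose to reach, as a shift and turn from the pose commanded when the call began, along the tool's axes at that moment, turning the shorter way round; what a row does not reach only later rows make up. Full scale, the value 1, is 500 mm for a shift and pi rad for a turn. A row lasts 1/10 s, in which the tool goes at most 50 mm and 8.59 degrees, less where a joint would pass 70% of its speed; a pose out of reach is approached as far as the arm can. A call with a number of a shift or a turn outside -1 to 1 is refused whole. A call with a gripper value outside its range is refused whole. The fingers move at their own pace and stop on an object; "force" is the grip in N (left out, the last holds). Time passes only in rows, so rows that repeat a pose let the fingers close. It gives the time, the measured TCP pose, the force and the opening at its end, in the units of the state.
- manip.get_state(): the state, without advancing time (a new reading comes with each control period).
- get_image(name): name is "side" or "top" or "wrist"; returns a dict with "frame" (420x560x3 uint8, blue, green, red), "fx", "fy", "cx", "cy" (pixels), "k1" (the pictures are not rectified: a ray, as slopes to the right and down, at radius r is drawn at 1 + k1 r^2 times it, then the intrinsics apply), "rvec" (rotation vector, rad) and "tvec" (3), from world to camera coordinates, as OpenCV has them; the wrist camera has in their place "T_tool_cam" (4x4, takes a point from camera to tool coordinates, whose origin is the TCP and whose axes are the flange's). Camera axes: x right, y down, z forward; pixel columns grow to the right and rows downward; lengths in m; the calibration is good to about 2 mm. A picture is of the moment at which its call begins: read the wrist's pose just before it. There is no depth.
- job.sign_off(): hands the job in, once; it reports no verdict.
The state is a dict: "clock": time; "qpos": joint angles; "qd": joint speeds; "effort": joint torques, N m; "position": TCP position; "ee_rot": TCP orientation; "contact_force": force on the tool from outside, world axes, zero at the start; "moment": the same for the moment, N m; "width": finger opening in m.
Only numpy, scipy, OpenCV 4.12 (cv2) and the standard library are available. Lean on these libraries where they do the work, as an engineer would, in place of code of your own. Each camera call takes 0.05 s, during which the arm holds its last target. There are 200 camera calls.

## Task

Unload the finished bushing from the fixture: throw the upright handle of the toggle clamp back, over centre, until the clamp stays fully open, then slide the bushing along the bent rail, round both corners, until it sits against the stop disc, and let go of it. Leave the other things on the bench as they are.

Things in the scene. Friction and masses are not known exactly. Their poses are not given: they have to be found in the camera images.
- fixture: Unloading fixture, bolted down: dark steel base plate 200 x 470 x 15 mm with a level bent rail of 12 mm round steel rod, its axis 140 mm above the bench. Origin on the bench, z up. In its frame (mm) the rail runs from a bracket at (-55,150) towards -y to corner 1 at (-55,32), turns 60 degrees, runs to corner 2 at (55,-32), turns back 60 degrees and runs towards -y to the stop at (55,-150).
- rail_bend1 (a point): Corner 1 of the rail: where the axes of its first and middle legs would cross, 140 mm above the bench. The rod is bent to a 45 mm radius at its axis, so it cuts inside this point. Axes as the fixture's.
- rail_bend2 (a point): Corner 2 of the rail: where the axes of its middle and last legs would cross, 140 mm above the bench. Bent to a 45 mm radius too. Axes as the fixture's.
- rail_stop (a point): The stop: a steel disc of 48 mm diameter, 10 mm thick, on the last leg of the rail, with the rail's end post (36 mm wide, 156 mm high) beyond it. This point is on the rail's axis at the disc's face that looks back along the rail (to the fixture's +y). Axes as the fixture's. With the bushing against the stop, its centre is 18 mm before this face.
- bushing_center (a point): Centre of the bushing: a loose aluminium ring on the rail, 60 mm outside diameter, 28 mm bore, 36 mm long, about 220 g; its y axis lies along the rail. It hangs with its centre 8 mm below the rail's axis. At first it is trapped at (-55,130) mm in the fixture, 2 mm from the bracket (50 mm wide, 155 mm high) and 2 mm from the clamp's foot. Can be gripped across its diameter from above.
- clamp (a joint): Toggle clamp angle, rad: 0 shut, 1.8 fully open. Handle and arm are one piece, at right angles. Shut, the handle is upright and the arm reaches over the bushing, its foot in front of it. Throwing the handle away from the bushing (fixture's +y) lifts the arm. Its weight holds it shut (about 1.5 N to push at the grip); past centre (0.6 to 0.7 rad) it falls fully open by itself and stays.
- clamp_hinge (a point): Centre of the clamp's level pin (along the fixture's x), 178 mm above the bench, at (-55,215) mm in the fixture, 85 mm behind the bushing's start. Axes as the fixture's. The arm is 22 mm wide and reaches 115 mm from the pin; with the clamp open it stands up here, leaning slightly back from the bushing.
- clamp_grip (a point): Middle of the clamp handle's black rubber grip (24 mm diameter, 62 mm long, from 68 to 130 mm from the pin); this point is 100 mm from the pin. The z axis runs along the handle away from the pin.
- oil: Bystander, to be left alone: black plastic oil bottle with a red cap, 50 mm diameter, 120 mm tall, standing on the fixture's base plate on the concave side of the rail near its stop end; origin at the centre of its underside.
- tin: Bystander, to be left alone: plain metal can, 66 mm diameter, 65 mm tall, standing on the base plate beside the first leg of the rail; origin at the centre of its underside.
- wrench: Bystander, to be left alone: steel wrench, 190 mm long, lying on the bench on the robot's side of the fixture; origin under its middle.
- hammer: Bystander, to be left alone: hammer, 280 mm long, lying on the bench to the right; origin under its middle.
- driver: Bystander, to be left alone: black-handled screwdriver, 200 mm long, lying on the bench to the left; origin under its middle.
- veeblock: Bystander, to be left alone: steel vee block, 90 x 60 x 60 mm, on the bench to the left; origin at the centre of its underside.
- earmuffs: Bystander, to be left alone: black ear defenders, about 190 mm across, lying on the bench to the right; origin under the middle between the cups.
Not all that is in view belongs to the job. What is meant by the part that bears bushing_center is not black or yellow, and is the larger of those in its own colour.

How it is judged:
On the way, in this order (a step that is already met when the one before it is completed fails the run):
1. the clamp is thrown open while the bushing is still in its nest (value of joint clamp above 1.3 rad and y of bushing_center in the frame of fixture above 0.09 m), for 0.2 s.
2. the bushing is on the middle leg of the rail, between the corners (x of bushing_center in the frame of fixture between -0.03 and 0.035 m), for 0.05 s.
At the end, for the whole second after the job is handed in: The clamp is open (above 1.4 of its 1.8 rad), and the bushing hangs at rest on the rail's last leg with its face within 6 mm of the stop disc (value of joint clamp above 1.4 rad and y of bushing_center in the frame of rail_stop between 0.01 and 0.024 m and horizontal distance between bushing_center and rail_stop below 0.028 m and linear speed of bushing below 0.02 m/s); the robot touches nothing.
It fails at once if a bystander is pushed more than 40 mm (distance of any of oil, tin, wrench, hammer, driver, veeblock, earmuffs from where it was at the start of the episode above 0.04 m).
It fails at once if the bottle or the can is knocked over (angle between any of oil, tin's own z axis and vertical above 0.5 rad).
It also fails if it takes over 66 s, if anything falls off the work surface, if the arm or the gripper's body presses on something with over 40 N, if the wrist force passes 120 N, or if a joint passes its speed limit or range.

## Working session

There is one attempt and no reset: what is moved stays moved. The work goes in short steps, Python scripts to look and compute and a tool call to move; the robot and the scene stay as the last step left them, time stands still between calls to the robot, and variables do not carry over. Pictures are saved under pics/ and viewed, about 8 in all and at most 12, crops included, and the job is handed in when it is done.

Besides the shell and the picture viewer there is one more tool, called after ">>>" as a command line: name --argument value ..., lists and objects as JSON in quotes. step_arm: Moves the arm, as the interface text tells. Its arguments: {"type":"object","properties":{"moves":{"type":"array","items":{"type":"number","minimum":-1,"maximum":1}},"force":{"type":"number"}},"required":["moves"]}

```bash
mkdir -p pics
python3 - <<'E'
from rig import manip,get_image
import cv2,pickle
s=manip.get_state();print(s)
for n in("side","top"):
    d=get_image(n);cv2.imwrite(f"pics/{n}0.png",d["frame"]);pickle.dump(d,open(f"pics/{n}0.pkl","wb"))
    print(n,{k:v for k,v in d.items() if k!="frame"})
E
```

```text
{'clock': 0.0, 'qpos': array([-1.44498947e+00,  2.76626423e-01,  1.50612598e+00,  2.83995241e-05,
        1.36065079e+00, -1.20999300e-01]), 'qd': array([ 1.25213758e-03,  1.81676569e-05,  1.00241197e-04,  1.14606653e-04,
       -5.11968193e-04, -3.38834206e-04]), 'effort': array([ 5.36900679e-04, -4.16774189e+01, -2.45805287e+01, -3.82080501e-06,
        1.11978455e-02, -5.16257757e-07]), 'position': array([ 0.14042144, -0.55709724,  0.24442458]), 'ee_rot': array([-9.05300349e-04,  9.92395457e-01,  1.23087110e-01,  1.17085836e-05]), 'contact_force': array([-0.44624429,  0.28176248, -0.32849753]), 'moment': array([ 0.02886758,  0.01612886, -0.00304672]), 'width': 0.08530409899939571}
side {'fx': 498.4254143338616, 'fy': 498.4254143338616, 'cx': 273.43053605085333, 'cy': 214.77218901751436, 'k1': -0.03660608206785092, 'rvec': array([ 0.81000268, -2.47440203,  1.17237346]), 'tvec': array([0.38585889, 0.34431423, 1.30852567])}
top {'fx': 439.16525796178087, 'fy': 439.16525796178087, 'cx': 280.74577800652355, 'cy': 207.6943628957889, 'k1': 0.014650464544998318, 'rvec': array([ 2.14084254, -2.11964968,  0.17986504]), 'tvec': array([-0.03522646,  0.49921144,  1.54664125])}
```

View pics/side0.png

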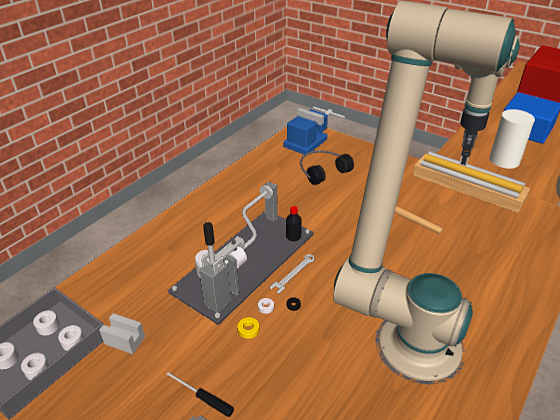

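View pics/top0.png

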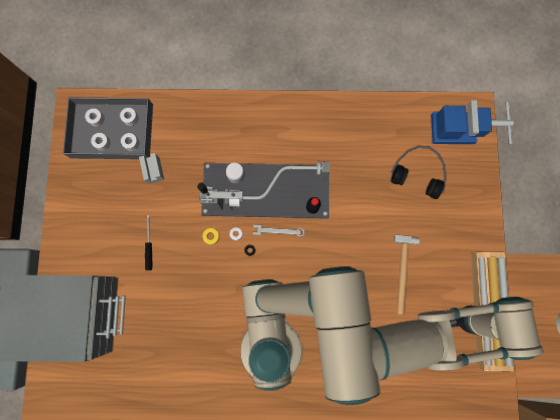

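The side view shows the fixture with the clamp handle upright at (208,235), the stop at (270,190), the bottle at (293,225) and the can behind the clamp. In the top view the plate covers (202–329, 163–217), with the clamp end on the left and the stop at (322,168).

These could be taken for the bushing, in top-view pixels:
- ring on the rail (234,201)
- white ring on the bench (236,234)
- yellow ring (210,236)
- black ring (250,250)
- tray rings (93,116), (128,115), (99,141), (129,141)

I choose the one on the rail and will check it in a crop.

```bash
cat > h.py <<'E'
import numpy as np,cv2
def cast(d,uv,z):
    """pixels -> world points on plane height z"""
    uv=np.asarray(uv,float).reshape(-1,2)
    K=np.array([[d["fx"],0,d["cx"]],[0,d["fy"],d["cy"]],[0,0,1]]);D=np.array([d["k1"],0,0,0,0])
    n=cv2.undistortPoints(uv.reshape(-1,1,2),K,D).reshape(-1,2)
    R=cv2.Rodrigues(d["rvec"])[0];c=-R.T@d["tvec"]
    r=np.c_[n,np.ones(len(n))]@R
    return c+r*((z-c[2])/r[:,2])[:,None]
def proj(d,P):
    K=np.array([[d["fx"],0,d["cx"]],[0,d["fy"],d["cy"]],[0,0,1]])
    return cv2.projectPoints(np.asarray(P,float).reshape(-1,1,3),d["rvec"],d["tvec"],K,np.array([d["k1"],0,0,0,0]))[0].reshape(-1,2)
E
python3 - <<'E'
import pickle,cv2,numpy as np
from h import *
t=pickle.load(open("pics/top0.pkl","rb"));s=pickle.load(open("pics/side0.pkl","rb"))
f=t["frame"];hsv=cv2.cvtColor(f,cv2.COLOR_BGR2HSV)
m=((hsv[...,1]<70)&(hsv[...,2]<110)).astype(np.uint8)
m[:155]=0;m[225:]=0;m[:,:195]=0;m[:,335:]=0
m=cv2.morphologyEx(m,cv2.MORPH_OPEN,np.ones((3,3)))
c=max(cv2.findContours(m,cv2.RETR_EXTERNAL,cv2.CHAIN_APPROX_NONE)[0],key=cv2.contourArea)
P=cast(t,c.reshape(-1,2),0.015)
(r)=cv2.minAreaRect((P[:,:2]*1000).astype(np.float32));print(r,cv2.boxPoints(r))
a=cv2.resize(f[150:260,190:340],None,fx=4,fy=4,interpolation=2)
b=cv2.resize(s["frame"][175:325,165:315],None,fx=4,fy=4,interpolation=2)
b=cv2.resize(b,(440,440))
cv2.imwrite("pics/crop1.png",cv2.resize(np.hstack([a,b]),(800,338)))
cv2.imwrite("pics/crop1.png",a); cv2.imwrite("pics/crop2.png",cv2.resize(s["frame"][175:325,165:315],(600,600),interpolation=2))
E
```

```text
((559.9722290039062, 27.511627197265625), (181.55465698242188, 467.0130615234375), 0.5368574857711792) [[ 467.01096  260.15738]
 [ 471.3868  -206.83524]
 [ 652.9335  -205.13412]
 [ 648.5576   261.8585 ]]
```

View pics/crop1.png

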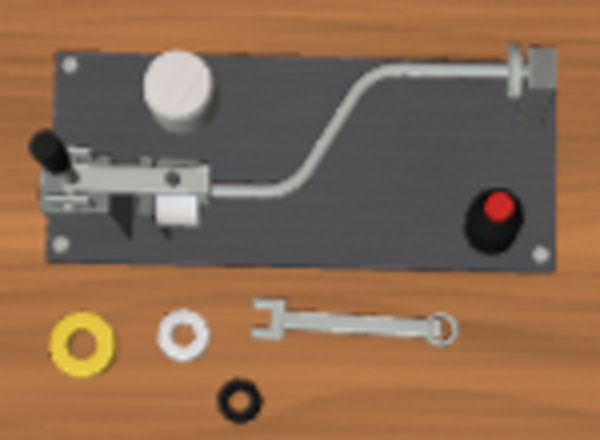

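View pics/crop2.png

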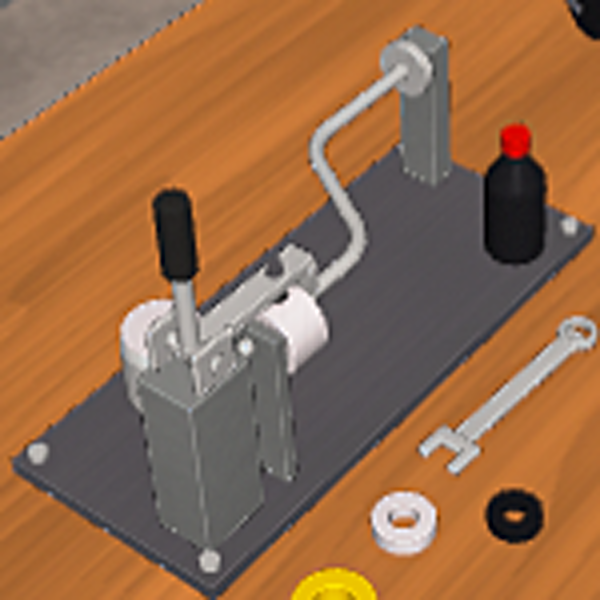

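The crop confirms that the white ring on the rail, under the clamp foot, is the larger white one; the small white ring lies loose at crop (183,334). Next I fit the fixture frame.

Run:
```python
import pickle
from h import *
t=pickle.load(open("pics/top0.pkl","rb"));s=pickle.load(open("pics/side0.pkl","rb"))
o=lambda p,k,off:(np.array(p)+.5)/k-.5+off
T=lambda p:o(p,4,[190,150]);S=lambda p:o(p,4,[165,175])
np.set_printoptions(precision=4,suppress=True)
print("corners",cast(t,T([[57,50],[556,52],[555,272],[47,262]]),.015)[:,:2])
print("bolts",cast(t,T([[69,65],[541,254],[61,244]]),.018)[:,:2], cast(s,S([[38,453],[570,226],[209,560]]),.018)[:,:2])
A=cast(t,T([[215,191],[265,191],[410,69],[500,70]]),.14);print("rail",A[:,:2])
print("stop face",cast(t,T([[508,70]]),.14)[:,:2])
print("rail side",cast(s,S([[318,290],[345,264],[345,112],[395,76]]),.14)[:,:2])
g=cast(s,S([[175,235],[172,198]]),.278);print("grip side at z=.278",g[:,:2]); print("grip top ends",cast(t,T([[42,145],[62,167]]),.30)[:,:2],cast(t,T([[62,167]]),.25))
# oil cap, tin
print("oil cap top",cast(t,T([[499,206]]),.135),"tin top",cast(t,T([[178,83]]),.08))
# proposed frame: yaw th, origin from stop+bolts
B=cast(t,T([[69,65],[541,254],[61,244]]),.018)[:,:2]
print("bolt mid",(B[0]+B[1])/2, "dist",np.linalg.norm(B[0]-B[2]),np.linalg.norm(B[1]-B[2]))
d=A[1]-A[0];print("yaw1",np.arctan2(-(A[0]-A[1])[0],(A[0]-A[1])[1]),"yaw3",np.arctan2(-(A[2]-A[3])[0],(A[2]-A[3])[1]),"yawB",np.arctan2(-(B[2]-B[1])[0],(B[2]-B[1])[1]))
```

```text
corners [[ 0.675   0.2599]
 [ 0.6776 -0.2079]
 [ 0.4691 -0.2052]
 [ 0.4738  0.2611]]
bolts [[ 0.6598  0.2476]
 [ 0.4852 -0.1922]
 [ 0.4902  0.2484]] [[ 0.6611  0.2457]
 [ 0.4858 -0.1927]
 [ 0.4924  0.2467]]
rail [[ 0.5172  0.0971]
 [ 0.5176  0.0545]
 [ 0.626  -0.0685]
 [ 0.6259 -0.1461]]
stop face [[ 0.6259 -0.153 ]]
rail side [[ 0.5165  0.0878]
 [ 0.5181  0.0552]
 [ 0.6302 -0.0846]
 [ 0.6271 -0.1452]]
grip side at z=.278 [[0.5207 0.2125]
 [0.5467 0.1869]]
grip top ends [[0.5201 0.2154]
 [0.5032 0.1994]] [[0.5137 0.2085 0.25  ]]
oil cap top [[ 0.5075 -0.1452  0.135 ]] tin top [[0.6273 0.1382 0.08  ]]
bolt mid [0.5725 0.0277] dist 0.16960389744912344 0.4406107563340296
yaw1 0.00973732106975912 yaw3 -0.0020873567847073836 yawB -0.011345035423327147
```

Fixture frame: yaw is about 0 and the origin about (0.572, -0.003); the plate's centre is offset 30 mm from it. The stop, bends, grip and bushing all agree with this to a few mm. That puts the bushing at (0.517, 0.127), the grip at (0.517, 0.212, 0.278) and the stop face at (0.627, -0.153).

I'll approach with the fingers shut and tool x along world +y.

>>> step_arm --moves '[0.54,-0.6,-0.12,-0.42,1,0.54,-0.6,-0.12,-0.42,1,0.54,-0.6,-0.12,-0.42,1,0.54,-0.6,-0.12,-0.42,1,0.54,-0.6,-0.12,-0.42,1]' --force 30

```text
clock: 0.6
position: [0.2564, -0.3369, 0.282]
ee_rot: [-0.0, 0.877, 0.48, 0.0]
contact_force: [1.0, -0.8, -0.2]
width: 0.0123
```

```bash
cat > go.py <<'E'
# usage: go.py x y z yawdeg -> row shift for the move tool
import sys,numpy as np
from rig import manip
from scipy.spatial.transform import Rotation as Ro
s=manip.get_state();w=s["ee_rot"];R=Ro.from_quat([w[1],w[2],w[3],w[0]]).as_matrix()
a=np.array(list(map(float,sys.argv[1:])))
np.set_printoptions(precision=4,suppress=True)
yaw=np.degrees(np.arctan2(R[1,0],R[0,0]))
print("t",s["clock"],"p",s["position"],"yaw",yaw,"w",s["width"],"F",s["contact_force"],"q",s["qpos"])
for b in a.reshape(-1,4):
    print("row",R.T@(b[:3]-s["position"])/.5,-((b[3]-yaw+180)%360-180)/180)
E
python3 go.py .517 .165 .27 90
```

```text
t 0.6 p [ 0.2564 -0.3369  0.282 ] yaw 57.41670904297211 w 0.012313445946685526 F [ 0.9749 -0.7738 -0.2046] q [-1.0853  0.0223  1.7262  0.0004  1.3936 -0.5167]
row [ 1.1265 -0.1014  0.0246] -0.18101828309459936
```

>>> step_arm --moves '[0.9,-0.08,0,-0.18,1,0.9,-0.08,0,-0.18,1,0.9,-0.08,0,-0.18,1,0.9,-0.08,0,-0.18,1,0.9,-0.08,0,-0.18,1]'

```text
clock: 1.1
position: [0.3729, -0.1158, 0.282]
ee_rot: [0.0, 0.71, 0.705, 0.0]
contact_force: [0.9, -1.6, -0.3]
width: -0.0003
```

```bash
python3 go.py .517 .165 .265 90
```

```text
t 1.1 p [ 0.3729 -0.1158  0.282 ] yaw 89.60016877242883 w -0.00028312457959022265 F [ 0.8532 -1.556  -0.3053] q [-0.4797 -0.0315  1.7794 -0.0001  1.3932 -0.4727]
row [0.5636 0.2844 0.034 ] -0.0022212845976175306
```

>>> step_arm --moves '[0.54,0.284,0.03,0,1,0.54,0.284,0.03,0,1,0.54,0.284,0.03,0,1,0.54,0.284,0.03,0,1,0.54,0.284,0.03,0,1]'

```text
clock: 1.6
position: [0.491, 0.1043, 0.2694]
ee_rot: [0.0, 0.71, 0.704, -0.0]
contact_force: [0.3, -0.8, -0.5]
width: 0.0001
```

>>> step_arm --moves '[0.1,0.054,0.006,0,1,0.1,0.054,0.006,0,1,0.1,0.054,0.006,0,1]'

```text
clock: 1.9
position: [0.5181, 0.1531, 0.2657]
ee_rot: [-0.0, 0.709, 0.705, -0.001]
contact_force: [0.0, 0.7, -0.4]
width: -0.0001
```

```bash
python3 go.py .517 .165 .265 90
python3 - <<'E'
from rig import get_image
import cv2,numpy as np
a=get_image("top")["frame"];b=get_image("side")["frame"]
cv2.imwrite("pics/c1.png",np.hstack([cv2.resize(a[140:260,180:340],(533,400)),cv2.resize(b[170:330,160:270],(265,400))]))
E
```

```text
t 1.9 p [0.5181 0.1531 0.2657] yaw 89.67254867351421 w -5.883036138410337e-05 F [ 0.0051  0.7239 -0.3791] q [ 0.1587  0.2136  1.5402 -0.0004  1.39    0.1645]
row [ 0.0238 -0.0023  0.0013] -0.0018191740360322228
```

View pics/c1.png

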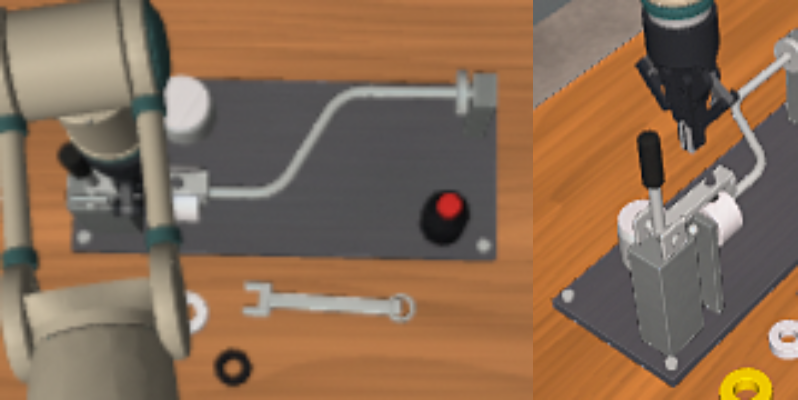

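Picture 5: the shut fingers are in line in front of the grip, with nothing in the way. Pushing +y.

>>> step_arm --moves '[0.05,0,0,0,1,0.09,0,0.005,0,1,0.13,0,0.01,0,1,0.17,0,0.015,0,1,0.21,0,0.02,0,1]'

```text
clock: 2.5
position: [0.5186, 0.2546, 0.2572]
ee_rot: [0.001, 0.711, 0.703, -0.001]
contact_force: [0.1, -1.9, 0.5]
width: -0.0001
```

>>> step_arm --moves '[0.04,0,0.005,0,1,0.08,0,0.01,0,1,0.08,0,0.01,0,1,0.08,0,0.01,0,1,0.08,0,0.01,0,1]'

```text
clock: 3.0
position: [0.5194, 0.2951, 0.2522]
ee_rot: [0.0, 0.711, 0.703, -0.0]
contact_force: [-0.0, -0.4, 0.4]
width: -0.0002
```

```bash
python3 go.py .517 .125 .3 90
python3 - <<'E'
from rig import get_image
import cv2,numpy as np
a=get_image("top")["frame"];b=get_image("side")["frame"]
cv2.imwrite("pics/c2.png",np.hstack([cv2.resize(a[140:260,180:340],(433,400)),cv2.resize(b[150:330,150:300],(333,400))]))
E
```

```text
t 3.0 p [0.5194 0.2951 0.2522] yaw 89.41474739006719 w -0.000171995460120484 F [-0.0309 -0.4367  0.3761] q [ 0.4008  0.3062  1.4439 -0.0009  1.3915  0.4112]
row [-0.3404 -0.0012 -0.0954] -0.0032514033885156046
```

View pics/c2.png

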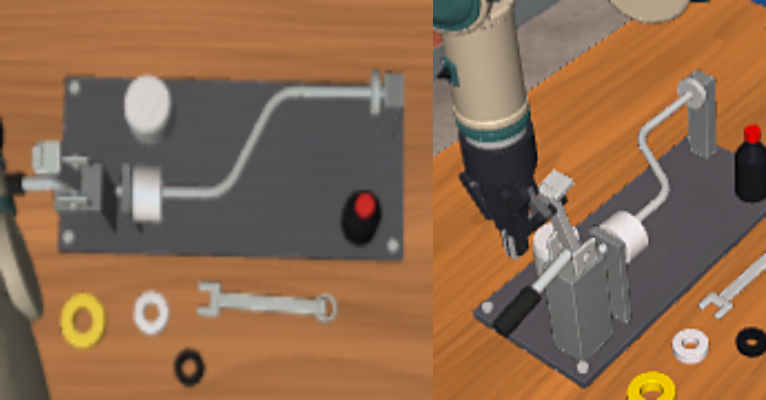

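Picture 6: the clamp is fully open (arm standing, handle down and back). The bushing is still in its nest, at crop (147,193). I'll raise the tool, go over the clamp, and measure the bushing.

>>> step_arm --moves '[0,0,-0.24,0,1,0,0,-0.24,0,1,0,0,-0.24,0,1,-0.2,0,-0.24,0,1,-0.34,0,-0.24,0,-1]'

```text
clock: 3.6
position: [0.5187, 0.1961, 0.3728]
ee_rot: [0.001, 0.709, 0.705, 0.001]
contact_force: [1.1, -1.9, -0.1]
width: 0.0134
```

```bash
python3 - <<'E'
import cv2,numpy as np
from h import *
from rig import get_image
d=get_image("top");f=d["frame"];pick=None
c=cv2.imread("pics/c2.png")[:,:433]
for img,sc,off in((c,(433/160,400/120),(180,140)),):
    h=cv2.cvtColor(img,cv2.COLOR_BGR2HSV);m=((h[...,1]<40)&(h[...,2]>170)).astype(np.uint8)
    n,l,st,ce=cv2.connectedComponentsWithStats(m)
    for i in range(1,n):
        if st[i,4]>300:
            x,y,w,hh=st[i,:4]
            p=[[ (x)/sc[0]+off[0]-.5,(y+hh/2)/sc[1]+off[1]-.5],[(x+w)/sc[0]+off[0]-.5,(y+hh/2)/sc[1]+off[1]-.5]]
            print(st[i],cast(d,p,.150)[:,:2])
E
python3 go.py .517 .125 .25 90
```

```text
[ 125   77   44   55 1906] [[0.60708178 0.15897723]
 [0.60762747 0.10335197]]
[280  90  91   7 409] [[ 0.62062133 -0.03688005]
 [ 0.62170399 -0.15203743]]
[ 33 143  26  30 596] [[0.54976385 0.27273968]
 [0.55008703 0.24010116]]
[ 133  175   28   45 1136] [[0.50997594 0.14592431]
 [0.51031766 0.11091412]]
[ 198  285  127   30 1415] [[ 0.40607065  0.06243688]
 [ 0.40761558 -0.09444329]]
[135 293  33  41 776] [[0.3917142  0.13985143]
 [0.39210926 0.09915168]]
t 3.65 p [0.5182 0.1874 0.3728] yaw 89.21002959513467 w 0.02075503497210606 F [-1.2183 -4.6254 -0.8206] q [ 0.2269  0.1968  1.3047 -0.0097  1.6411  0.24  ]
row [-0.1224 -0.001   0.2468] -0.004388724471474051
```

Bushing centre is at about (0.516, 0.128), as expected. I'll move above it, then descend open.

>>> step_arm --moves '[-0.124,0,0,-0.004,-1,-0.124,0,0,-0.004,-1,-0.124,0,0.1,-0.004,-1,-0.124,0,0.2,-0.004,-1,-0.124,0,0.24,-0.004,-1]'

```text
clock: 4.15
position: [0.515, 0.1342, 0.2473]
ee_rot: [-0.002, 0.706, 0.708, -0.003]
contact_force: [-0.2, 0.6, -0.6]
width: 0.0852
```

```bash
python3 go.py .517 .125 .127 90;python3 - <<'E'
from rig import get_image
import cv2
cv2.imwrite("pics/w1.png",get_image("wrist")["frame"])
E
```

```text
t 4.15 p [0.515  0.1342 0.2473] yaw 90.14396909934285 w 0.08520547761911992 F [-0.1784  0.5828 -0.5925] q [0.1239 0.2143 1.5851 0.0003 1.3499 0.1214]
row [-0.0182  0.0057  0.2407] 0.0007998283296825232
```

View pics/w1.png

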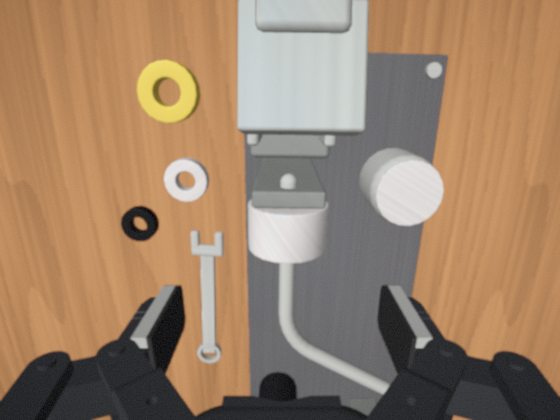

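Picture 7 (wrist): bushing at (288,228), centred between the pads (midpoint about 282), with clear space around it. Descending and gripping.

>>> step_arm --moves '[-0.016,0.006,0.08,0,-1,-0.016,0.006,0.16,0,-1,-0.016,0.006,0.21,0,-1,-0.016,0.006,0.24,0,-1,-0.016,0.006,0.24,0,-1]'

```text
clock: 4.7
position: [0.5201, 0.1269, 0.1305]
ee_rot: [-0.001, 0.706, 0.708, -0.001]
contact_force: [0.1, -0.2, 0.1]
width: 0.0854
```

>>> step_arm --moves '[0,0,0,0,0.6,0,0,0,0,0.6,0,0,0,0,0.6,0,0,0,0,0.6,0,0,0,0,0.6]' --force 30

```text
clock: 5.2
position: [0.5218, 0.1272, 0.1336]
ee_rot: [0.001, 0.706, 0.709, 0.001]
contact_force: [-2.1, 0.3, 6.9]
width: 0.0583
```

```bash
python3 go.py .517 .125 .132 90
```

```text
t 5.2 p [0.5218 0.1272 0.1336] yaw 90.23148064747465 w 0.05829746423476745 F [-2.1211  0.2634  6.9159] q [0.1094 0.306  1.7598 0.0001 1.073  0.1053]
row [-0.0043 -0.0096  0.0031] 0.0012860035970814149
```

>>> step_arm --moves '[0,0,-0.022,0,0.6,0,0,-0.022,0,0.6,0,0,-0.022,0,0.6]'

```text
clock: 5.5
position: [0.5213, 0.1269, 0.1431]
ee_rot: [0.0, 0.706, 0.709, 0.0]
contact_force: [1.3, 1.0, -2.2]
width: 0.0577
```

```bash
python3 go.py .517 .125 .132 90
```

```text
t 5.5 p [0.5213 0.1269 0.1431] yaw 90.23131738743837 w 0.057725921382804815 F [ 1.2635  1.0113 -2.2071] q [ 0.1093  0.2968  1.7463 -0.0002  1.0975  0.1053]
row [-0.0038 -0.0086  0.0222] 0.001285096596879814
```

Now the grip carries only the bushing's 2 N weight, and the bore is clear of the rail. Sliding along leg 1.

>>> step_arm --moves '[-0.04,-0.002,0.004,0,0.6,-0.08,-0.004,0.004,0,0.6,-0.12,-0.006,0.004,0,0.6,-0.142,-0.006,0.004,0,0.6,-0.142,-0.006,0.004,0,0.6]'

```text
clock: 6.0
position: [0.5183, 0.0549, 0.1405]
ee_rot: [-0.0, 0.706, 0.708, -0.0]
contact_force: [0.4, 0.2, -2.6]
width: 0.0575
```

```bash
cat > arc.py <<'E'
import sys,subprocess,numpy as np
k,a,b=int(sys.argv[1]),float(sys.argv[2]),float(sys.argv[3]) # bend number, from/to turn in deg
out=[]
for p in np.linspace(a,b,5)[1:]:
    r=np.radians(p);R=.044
    out+=[.562-R*np.cos(r),.055-R*np.sin(r),.141,90+p] if k==1 else [.582+R*np.cos(r),-.061+R*np.sin(r),.141,90+p]
subprocess.run([sys.executable,"go.py"]+["%.5f"%v for v in out])
E
python3 arc.py 1 0 30
```

```text
t 6.0 p [0.5183 0.0549 0.1405] yaw 90.11966715968488 w 0.05749473635928756 F [ 0.3576  0.2372 -2.5919] q [-0.0279  0.2789  1.781  -0.0003  1.0821 -0.0299]
row [-0.0113  0.0001 -0.001 ] -0.04100184911286186
row [-0.0226  0.0024 -0.001 ] -0.08266851577952852
row [-0.0335  0.006  -0.001 ] -0.1243351824461952
row [-0.0438  0.0111 -0.001 ] -0.16600184911286187
```

>>> step_arm --moves '[-0.011,0,0,-0.041,0.6,-0.0225,0.0025,0,-0.083,0.6,-0.0335,0.006,0,-0.124,0.6,-0.044,0.011,0,-0.166,0.6,-0.044,0.011,0,-0.166,0.6]'

```text
clock: 6.5
position: [0.5244, 0.0343, 0.1407]
ee_rot: [0.0, 0.499, 0.866, 0.0]
contact_force: [-0.3, 1.1, -2.9]
width: 0.0577
```

```bash
python3 arc.py 1 30 60
```

```text
t 6.5 p [0.5244 0.0343 0.1407] yaw 120.08096137138871 w 0.05768409438140545 F [-0.3322  1.0664 -2.8779] q [-0.0673  0.2843  1.7725  0.0004  1.0845 -0.5925]
row [-0.0133 -0.0014 -0.0007] -0.0412168812700628
row [-0.0246  0.0008 -0.0007] -0.08288354793672946
row [-0.0355  0.0045 -0.0007] -0.12455021460339613
row [-0.0458  0.0096 -0.0007] -0.1662168812700628
```

Forces stay low. Continuing round bend 1.

>>> step_arm --moves '[-0.013,-0.001,0,-0.041,0.6,-0.0245,0.001,0,-0.083,0.6,-0.0355,0.0045,0,-0.1245,0.6,-0.046,0.0095,0,-0.166,0.6,-0.046,0.0095,0,-0.166,0.6]'

```text
clock: 7.0
position: [0.5402, 0.0169, 0.1407]
ee_rot: [0.0, 0.26, 0.966, 0.0]
contact_force: [0.4, 0.8, -2.8]
width: 0.058
```

```bash
python3 go.py .572 -.003 .141 150 .6045 -.022 .141 150
python3 - <<'E'
from rig import get_image
import cv2,numpy as np
b=get_image("side")["frame"]
cv2.imwrite("pics/c3.png",cv2.resize(b[150:300,180:340],(640,600)))
E
```

```text
t 7.0 p [0.5402 0.0169 0.1407] yaw 149.8332343830042 w 0.0580471330216573 F [ 0.406   0.7731 -2.8252] q [-0.0977  0.3047  1.7411  0.0005  1.0951 -1.1422]
row [-0.0749 -0.0025 -0.0006] -0.0009264756499766867
row [-0.1502 -0.0027 -0.0005] -0.0009264756499766867
```

View pics/c3.png

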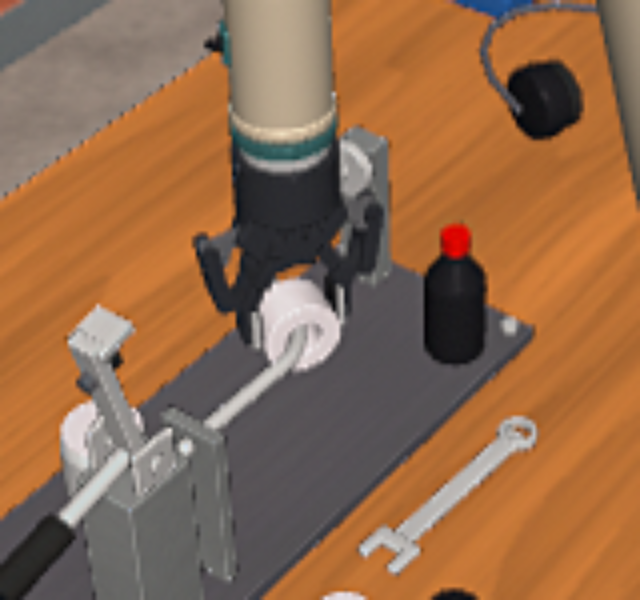

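Picture 8: the bushing is gripped on the rail past bend 1, the rod runs through its bore at (305,345), and the clamp is still open. Moving along the middle leg.

>>> step_arm --moves '[-0.035,-0.002,0,0,0.6,-0.07,-0.0025,0,0,0.6,-0.11,-0.0025,0,0,0.6,-0.15,-0.0025,0,0,0.6,-0.15,-0.0025,0,0,0.6]'

```text
clock: 7.55
position: [0.6062, -0.0228, 0.1407]
ee_rot: [0.001, 0.261, 0.965, 0.0]
contact_force: [-0.7, -0.2, -1.9]
width: 0.0575
```

```bash
python3 arc.py 2 60 30
```

```text
t 7.55 p [ 0.6062 -0.0228  0.1407] yaw 149.73248242691312 w 0.05751762161258265 F [-0.6777 -0.1677 -1.9348] q [-0.1522  0.3943  1.5968 -0.0001  1.1478 -1.1947]
row [-0.0078 -0.0031 -0.0006] 0.040180457927295125
row [-0.0191 -0.0053 -0.0006] 0.08184712459396179
row [-0.03   -0.0089 -0.0006] 0.12351379126062846
row [-0.0404 -0.0139 -0.0005] 0.16518045792729513
```

>>> step_arm --moves '[-0.009,-0.002,0,0.04,0.6,-0.02,-0.0045,0,0.082,0.6,-0.03,-0.0085,0,0.1235,0.6,-0.0405,-0.0135,0,0.165,0.6,-0.0405,-0.0135,0,0.165,0.6]'

```text
clock: 8.05
position: [0.6174, -0.0376, 0.1406]
ee_rot: [-0.001, 0.499, 0.867, -0.0]
contact_force: [-0.6, -0.1, -2.2]
width: 0.0578
```

```bash
python3 arc.py 2 30 0
```

```text
t 8.05 p [ 0.6174 -0.0376  0.1406] yaw 120.16057877306572 w 0.057798737897069394 F [-0.556  -0.0716 -2.2098] q [-0.1734  0.4125  1.5665  0.0002  1.1636 -0.6999]
row [-0.0166  0.0026 -0.0009] 0.04255877096147616
row [-0.0279  0.0003 -0.0009] 0.08422543762814283
row [-0.0388 -0.0035 -0.0009] 0.1258921042948095
row [-0.0491 -0.0086 -0.0009] 0.16755877096147614
```

>>> step_arm --moves '[-0.0155,0.001,0,0.042,0.6,-0.028,0,0,0.084,0.6,-0.039,-0.0035,0,0.126,0.6,-0.049,-0.008,0,0.1675,0.6,-0.049,-0.008,0,0.1675,0.6]'

```text
clock: 8.55
position: [0.6261, -0.061, 0.1406]
ee_rot: [-0.0, 0.706, 0.708, -0.0]
contact_force: [-0.4, 0.9, -1.5]
width: 0.0577
```

```bash
python3 go.py .627 -.115 .141 90 .627 -.135 .141 90
```

```text
t 8.55 p [ 0.6261 -0.061   0.1406] yaw 90.19307239681531 w 0.0576887278035607 F [-0.4485  0.9371 -1.4547] q [-0.2077  0.4271  1.5415  0.      1.1741 -0.2111]
row [-0.108   0.0014 -0.0008] 0.001072624426751645
row [-0.148   0.0012 -0.0008] 0.001072624426751645
```

>>> step_arm --moves '[-0.04,0.001,0,0,0.6,-0.08,0.001,0,0,0.6,-0.11,0.001,0,0,0.6,-0.125,0.001,0,0,0.6,-0.13,0.001,0,0,0.6]'

```text
clock: 9.05
position: [0.6274, -0.1267, 0.1407]
ee_rot: [-0.0, 0.706, 0.708, 0.0]
contact_force: [-0.2, -0.2, -2.1]
width: 0.0576
```

>>> step_arm --moves '[-0.006,0,0,0,0.6,-0.012,0,0,0,0.6,-0.016,0,0,0,0.6,-0.018,0,0,0,0.6,-0.018,0,0,0,0.6]'

```text
clock: 9.55
position: [0.6276, -0.1352, 0.1408]
ee_rot: [-0.0, 0.706, 0.708, -0.0]
contact_force: [-0.1, -0.2, -3.0]
width: 0.0579
```

```bash
python3 go.py .627 -.137 .141 90
```

```text
t 9.55 p [ 0.6276 -0.1352  0.1408] yaw 90.15259582358843 w 0.05793705677230946 F [-0.0566 -0.1994 -2.9897] q [-0.3204  0.4443  1.5114 -0.      1.1859 -0.3231]
row [-0.0036 -0.0013 -0.0005] 0.0008477545754912638
```

No contact yet; creeping on until the force in y shows the stop.

>>> step_arm --moves '[-0.004,0,0,0,0.6,-0.008,0,0,0,0.6,-0.008,0,0,0,0.6]'

```text
clock: 9.85
position: [0.6277, -0.1396, 0.1408]
ee_rot: [0.0, 0.706, 0.708, -0.0]
contact_force: [0.1, 0.2, -2.5]
width: 0.0579
```

```bash
python3 go.py .627 -.137 .141 90
python3 - <<'E'
from rig import get_image
import cv2,numpy as np
b=get_image("side")["frame"]
cv2.imwrite("pics/c4.png",cv2.resize(b[150:250,210:320],(660,600)))
E
```

```text
t 9.85 p [ 0.6277 -0.1396  0.1408] yaw 90.13256822683212 w 0.057865628858076404 F [ 0.0615  0.1651 -2.5193] q [-0.3268  0.4455  1.5092 -0.0002  1.1866 -0.3291]
row [ 0.0052 -0.0014 -0.0004] 0.0007364901490673346
```

View pics/c4.png

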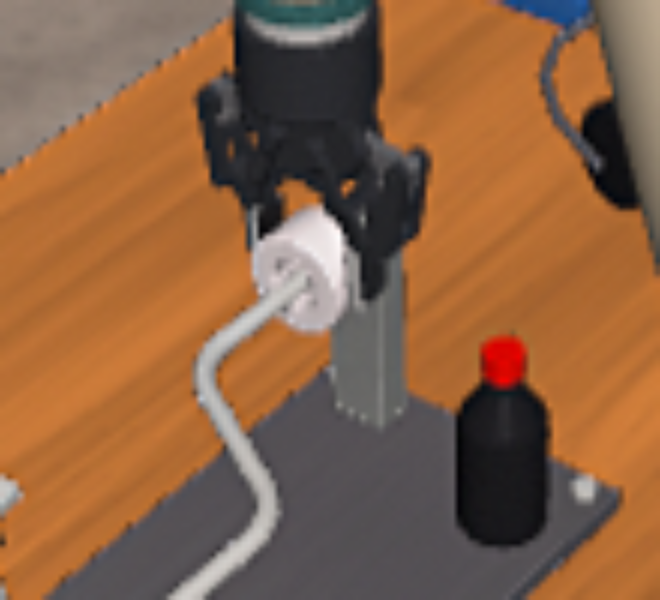

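Picture 9: the bushing is on the last leg close to the stop, hiding the disc, and the bottle is untouched. Creep on.

>>> step_arm --moves '[-0.004,0,0,0,0.6,-0.004,0,0,0,0.6]'

```text
clock: 10.1
position: [0.6277, -0.1416, 0.1408]
ee_rot: [0.0, 0.706, 0.708, -0.0]
contact_force: [-0.9, -0.4, -2.5]
width: 0.0579
```

>>> step_arm --moves '[-0.004,0,0,0,0.6,-0.004,0,0,0,0.6]'

```text
clock: 10.3
position: [0.6277, -0.1436, 0.1408]
ee_rot: [0.0, 0.706, 0.708, -0.0]
contact_force: [0.3, 0.2, -3.5]
width: 0.0578
```

>>> step_arm --moves '[-0.004,0,0,0,0.6,-0.004,0,0,0,0.6]'

```text
clock: 10.5
position: [0.6277, -0.1456, 0.1408]
ee_rot: [0.0, 0.706, 0.708, -0.0]
contact_force: [0.0, -0.0, -1.4]
width: 0.0577
```

>>> step_arm --moves '[-0.004,0,0,0,0.6,-0.004,0,0,0,0.6]'

```text
clock: 10.7
position: [0.6277, -0.1476, 0.1408]
ee_rot: [0.0, 0.706, 0.708, -0.0]
contact_force: [-0.6, 0.3, -2.8]
width: 0.0576
```

>>> step_arm --moves '[-0.004,0,0,0,0.6,-0.004,0,0,0,0.6]'

```text
clock: 10.9
position: [0.6277, -0.1496, 0.1408]
ee_rot: [0.0, 0.706, 0.708, -0.0]
contact_force: [-0.2, 0.1, -2.2]
width: 0.0577
```

```bash
python3 go.py .627 -.137 .141 90
python3 - <<'E'
from rig import get_image
import cv2,numpy as np
b=get_image("side")["frame"];a=get_image("top")["frame"]
cv2.imwrite("pics/c5.png",np.hstack([cv2.resize(b[170:220,230:290],(480,400),interpolation=2),cv2.resize(a[140:220,270:340],(320,400),interpolation=2)]))
E
```

```text
t 10.9 p [ 0.6277 -0.1496  0.1408] yaw 90.13331072155063 w 0.05767398456809839 F [-0.1634  0.0932 -2.2416] q [-0.3416  0.4487  1.5038 -0.0003  1.189  -0.3438]
row [ 0.0252 -0.0013 -0.0005] 0.0007406151197257158
```

View pics/c5.png

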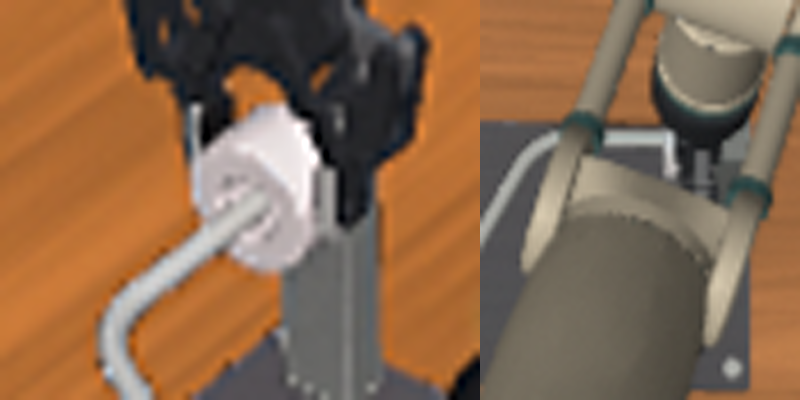

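Run:
```python
import pickle
from h import *
t=pickle.load(open("pics/top0.pkl","rb"));s=pickle.load(open("pics/side0.pkl","rb"))
print("face +y top",cast(t,[[310.6,169.5]],.158),cast(t,[[310.6,169.5]],.14))
print("face centre side",cast(s,[[(242+.5)/8-.5+230,(205+.5)/8-.5+170]],.138))
for y in(-.11,-.117,-.125,-.132):print(y,(proj(s,[[.6277,y,.138]])-[230,170]+.5)*8-.5,(proj(t,[[.6277,y,.158]])-[270,140])*[320/70,5]+[480,0])
# stop disc in initial images: face rim colours
print("disc face centre proj side for y=-.153,-.163,-.173",[proj(s,[[.627,y,.14]])[0] for y in(-.153,-.163,-.173)],"top",[proj(t,[[.627,y,.163]])[0] for y in(-.153,-.163,-.173)])
print("row profile top row 160:",t["frame"][160:163,300:334].mean(axis=(0,2)).astype(int))
print("side disc centre px",(np.array([405,68])+.5)/4-.5+[165,175])
```

```text
face +y top [[ 0.61251227 -0.13100062  0.158     ]] [[ 0.61728125 -0.13217069  0.14      ]]
face centre side [[ 0.63298595 -0.13391839  0.138     ]]
-0.11 [[215.54216336 238.93342295]] [[637.40919749 125.60310469]]
-0.117 [[226.39407869 230.28281549]] [[646.79657017 125.6960282 ]]
-0.125 [[238.72448735 220.45387498]] [[657.52570474 125.80206582]]
-0.132 [[249.45128731 211.90343419]] [[666.91433787 125.89470833]]
disc face centre proj side for y=-.153,-.163,-.173 [array([264.87823773, 192.45534548]), array([266.75209555, 190.96297295]), array([268.61169719, 189.482003  ])] top [array([317.16690655, 165.04233708]), array([320.11164057, 165.06872743]), array([323.05668823, 165.09506405])]
row profile top row 160: [113 113 112 112 111 112 112 111 112 111 111 111 111 110 110 111 110 112
 109 104 105 107 106 100  97 104 105 105 106 110 109 110 110 110]
side disc centre px [265.875 191.625]
```

Run:
```python
from rig import get_image
import cv2,numpy as np
from h import *
w=get_image("wrist")["frame"];b=get_image("side")
def mark(P,c):
    for p in proj(b,P): cv2.circle(img,tuple(((p-[230,165]+.5)*7).astype(int)),3,c,-1)
img=cv2.resize(b["frame"][165:225,230:287],(399,420),interpolation=2)
mark([[.5977,-.1386,.141],[.5977,-.1606,.141]],(0,0,255)) # near pad edges expected
mark([[.627,-.152,.14]],(0,255,0))
mark([[.6277,-.1316,.139]],(255,0,0))
cv2.imwrite("pics/c6.png",np.hstack([img,cv2.resize(w[150:420,130:390],(400,420))]))
```

```text
(no output)
```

View pics/c6.png

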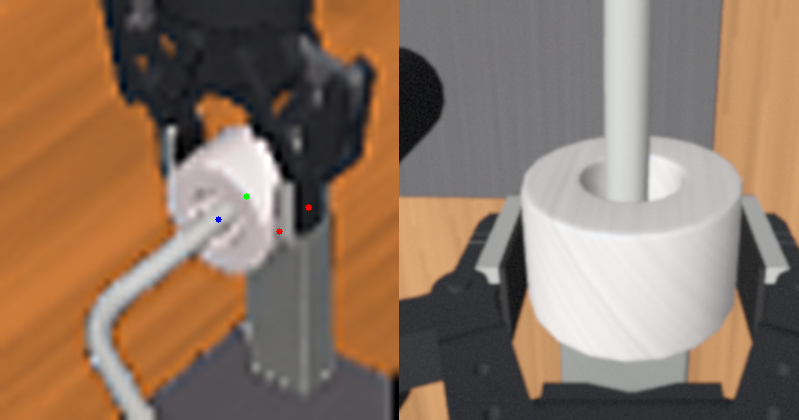

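The wrist view shows the bushing held squarely with the post directly behind it; the disc is hidden. I'll cast the bushing's top rims through the wrist camera to get its y.

Run:
```python
from rig import get_image,manip
from h import *
from scipy.spatial.transform import Rotation as Ro
s=manip.get_state();d=get_image("wrist");w=s["ee_rot"]
T=np.eye(4);T[:3,:3]=Ro.from_quat([w[1],w[2],w[3],w[0]]).as_matrix();T[:3,3]=s["position"]
W=np.linalg.inv(T@d["T_tool_cam"]);d["rvec"]=cv2.Rodrigues(W[:3,:3])[0];d["tvec"]=W[:3,3]
np.set_printoptions(precision=4,suppress=True)
print("near/far rim top",cast(d,[[280.8,301],[280.8,378]],.169))
print("cam",-W[:3,:3].T@W[:3,3])
print("post edges",cast(d,[[130+165*.65,150+365*.643],[130+288*.65,150+365*.643]],.156))
for y in(-.112,-.117,-.13,-.15,-.168):print(y,proj(d,[[.6277,y,.169]])[0])
print("post/disc px: disc top at -.153,-.163; post top -.163,-.199",proj(d,[[.627,-.153,.164],[.627,-.163,.164],[.627,-.163,.156],[.627,-.199,.156],[.609,-.18,.156]]))
g=d["frame"];print("col 281 rows 370-419",g[370:420:2,281].mean(1).astype(int))
```

```text
near/far rim top [[ 0.6275 -0.1295  0.169 ]
 [ 0.6276 -0.1631  0.169 ]]
cam [ 0.6275 -0.0645  0.2699]
post edges [[ 0.6091 -0.1797  0.156 ]
 [ 0.6432 -0.1795  0.156 ]]
-0.112 [281.5131 254.1036]
-0.117 [281.4513 267.9822]
-0.13 [281.2988 302.1458]
-0.15 [281.0855 349.7218]
-0.168 [280.9134 387.9401]
post/disc px: disc top at -.153,-.163; post top -.163,-.199 [[279.2133 347.0735]
 [279.17   367.9559]
 [279.2872 353.6442]
 [279.1484 418.0462]
 [237.1165 385.2933]]
col 281 rows 370-419 [225 228 227 225 225 221 184 160 160 159 157 159 157 159 157 150  87  51
  41  37  45  53  49  49  44]
```

Run:
```python
import pickle
from h import *
t=pickle.load(open("pics/top0.pkl","rb"));f=t["frame"].mean(2).astype(int)
print("cols",list(range(308,332)))
for r in (161,163,165,167,169,171,173):print(r,f[r,308:332])
for c in (314,316,318,320,322,324,328):print(c,cast(t,[[c,168]],.16)[0,:2])
```

```text
cols [308, 309, 310, 311, 312, 313, 314, 315, 316, 317, 318, 319, 320, 321, 322, 323, 324, 325, 326, 327, 328, 329, 330, 331]
161 [112 113 112 112 112 112 112 112 111 115 105  97 101 109  90  78  76  93
  97  96  95 108 112 113]
163 [106 107 107 106 107 107 108 107 108 128 140 138 107 100 129 122 119 118
 118 118 124 119 113 113]
165 [ 71  76  76  76  78  77  76  80  94 134 163 164 132  89 124 126 121 119
 118 118 124 114 107 106]
167 [179 179 180 180 180 179 178 178 178 156 174 183 154 148 141 124 119 119
 120 120 125 117 112 112]
169 [103 103 103 104 104 108 109 110 114 147 174 181 137 109 131 126 121 122
 121 122 126 116 109 110]
171 [ 79  79  79  79  79  80  80  80  91 145 169 172 117  77 120 120 116 117
 117 127 122 114 111 110]
173 [ 80  80  80  80  80  80  80  81  92 151 153 154 103  83  81  81  81  80
  80  83  72 100 107 107]
314 [ 0.61734618 -0.14243637]
316 [ 0.61740948 -0.14923529]
318 [ 0.6174727  -0.15603385]
320 [ 0.61753583 -0.16283202]
322 [ 0.61759887 -0.1696298 ]
324 [ 0.61766182 -0.17642717]
328 [ 0.61778746 -0.19002064]
```

All views put the bushing's near face at about -0.131 with no axial force. My disc estimate (-0.153) may be off, so I'll creep on and let the force decide.

>>> step_arm --moves '[-0.004,0,0,0,0.6,-0.004,0,0,0,0.6]'

```text
clock: 11.35
position: [0.6277, -0.1516, 0.1408]
ee_rot: [0.0, 0.706, 0.708, -0.0]
contact_force: [0.0, -0.7, -1.9]
width: 0.0581
```

>>> step_arm --moves '[-0.004,0,0,0,0.6,-0.004,0,0,0,0.6]'

```text
clock: 11.55
position: [0.6277, -0.1536, 0.1408]
ee_rot: [0.0, 0.706, 0.708, -0.0]
contact_force: [0.1, 0.7, -3.1]
width: 0.0578
```

```bash
cat > rim.py <<'E'
# bushing near/far top rim in wrist view (column 281) -> world y
from rig import get_image,manip
from h import *
from scipy.spatial.transform import Rotation as Ro
def wrist():
    s=manip.get_state();d=get_image("wrist");w=s["ee_rot"]
    T=np.eye(4);T[:3,:3]=Ro.from_quat([w[1],w[2],w[3],w[0]]).as_matrix();T[:3,3]=s["position"]
    W=np.linalg.inv(T@d["T_tool_cam"]);d["rvec"]=cv2.Rodrigues(W[:3,:3])[0];d["tvec"]=W[:3,3]
    return s,d
if __name__=="__main__":
    s,d=wrist();g=d["frame"].mean(2)
    np.set_printoptions(precision=4,suppress=True)
    print(s["clock"],s["position"],s["contact_force"],s["moment"])
    print("rows 270-415",g[270:416:3,277:285].mean(1).astype(int))
E
python3 rim.py
```

```text
11.55 [ 0.6277 -0.1536  0.1408] [ 0.1074  0.7014 -3.0852] [-0.0781 -0.0276  0.0145]
rows 270-415 [200 199 199 190 188 189 190 192 193 195 216 240 236 237 236 234 235 235
 235 234 233 232 232 231 231 230 229 229 231 232 232 229 226 225 226 226
 227 208 158 157 156 157 157 140  78  47  41  44  48]
```

Run:
```python
from rim import *
s,d=wrist();np.set_printoptions(precision=4,suppress=True)
p=s["position"].copy();f=d["frame"];cv2.imwrite("pics/w6.png",f)
g=f.mean(2).astype(int)
# plate end edge: columns left of fingers, e.g. 150..240
for c in(145,160,175,320,330):
    r=np.arange(200,320);h=cv2.cvtColor(f,cv2.COLOR_BGR2HSV)[200:320,c,1].astype(int)
    j=np.where((h[:-4]<80)&(h[4:]>110))[0]
    if len(j):
        q=[[c,200+j[0]+2]];print(c,q,cast(d,q,.015)[0],cast(d,q,.002)[0])
for P in([.6776,-.208,.015],[.6598+.002,-.1922,.018],[.5075,-.145,.135],[.627,-.061,.146],[.4852,-.1922,.018]):print(P,proj(d,P)[0])
# red cap
h=cv2.cvtColor(f,cv2.COLOR_BGR2HSV);m=((h[...,1]>180)&((h[...,0]<5)|(h[...,0]>174))).astype(np.uint8)
n,l,st,ce=cv2.connectedComponentsWithStats(m)
for i in range(1,n):
    if st[i,4]>50:print("red",st[i],ce[i],cast(d,ce[i],.135))
```

```text
145 [[145, np.int64(215)]] [ 0.5204 -0.1554  0.015 ] [ 0.5149 -0.1598  0.002 ]
160 [[160, np.int64(271)]] [ 0.5267 -0.2048  0.015 ] [ 0.5215 -0.2117  0.002 ]
175 [[175, np.int64(272)]] [ 0.5392 -0.2056  0.015 ] [ 0.5347 -0.2126  0.002 ]
[0.6776, -0.208, 0.015] [340.6917 275.298 ]
[0.6618, -0.1922, 0.018] [323.0581 259.764 ]
[0.5075, -0.145, 0.135] [ 17.4533 277.6928]
[0.627, -0.061, 0.146] [279.8606  74.8171]
[0.4852, -0.1922, 0.018] [107.0598 258.57  ]
red [  12  243   54   54 1076] [ 44.1654 262.8504] [[ 0.5221 -0.1373  0.135 ]]
```

View pics/w6.png

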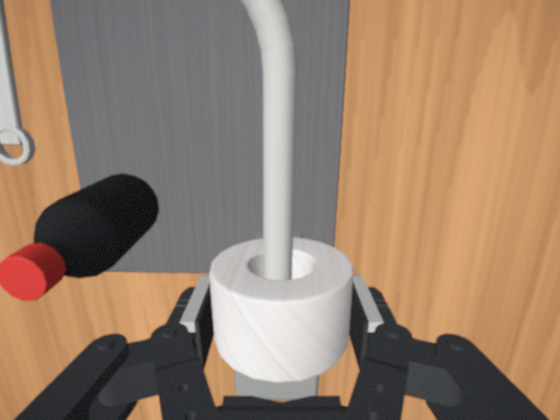

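Picture 12, the last: the held bushing is square on the rail, at (281,305) in the wrist view, with the post top just behind it at (277,387). The plate end reads -0.205, agreeing with the top camera to 3 mm. That implies the bushing overlaps the disc, which can't be right, so I'll check numerically where the disc is now.

Run:
```python
from rig import get_image
import pickle
from h import *
t=get_image("top");f=t["frame"].mean(2).astype(int)
print("cols",list(range(304,334)))
for r in range(159,180,2):print(r,f[r,304:334])
s=get_image("side");s0=pickle.load(open("pics/side0.pkl","rb"))
# side view: bushing white mask extents, disc in initial
h=cv2.cvtColor(s["frame"],cv2.COLOR_BGR2HSV);m=((h[...,1]<30)&(h[...,2]>150)).astype(np.uint8);m[:150]=0;m[230:]=0;m[:,:235]=0;m[:,300:]=0
n,l,st,ce=cv2.connectedComponentsWithStats(m)
for i in range(1,n):
    if st[i,4]>60:print("side",st[i],ce[i])
def cyl(y0,y1,r,z):
    a=np.linspace(0,2*np.pi,40);P=np.r_[[[.627+r*np.cos(b),y,z+r*np.sin(b)] for b in a for y in(y0,y1)]]
    q=proj(s,P);return q.min(0),q.max(0)
for c in(-.151,-.143,-.135):print(c,cyl(c-.018,c+.018,.03,.139))
g=s0["frame"].mean(2).astype(int)
print("disc s0");[print(r,g[r,252:280]) for r in range(183,202,2)]
print("disc face extents if y=-.153",cyl(-.153,-.153,.024,.14),"-.163",cyl(-.163,-.163,.024,.14))
```

```text
cols [304, 305, 306, 307, 308, 309, 310, 311, 312, 313, 314, 315, 316, 317, 318, 319, 320, 321, 322, 323, 324, 325, 326, 327, 328, 329, 330, 331, 332, 333]
159 [108 107 108 108  79  43  39  44  54  90 134 168 145 123 118 117 114 111
 107 104  99  95  90  83  98 102  80  59  98 105]
161 [112 112 112 111 108  62  31  34  41  43  51  71  96 121 134 145 148 160
 156 157 143 127  93  88  68  46  29  96 107 118]
163 [102 103 106 106 105 101  66  36  32  34  36  43  44  47  52  55  61  60
  58  58  56  50  43  36  26  18  89 110 115 125]
165 [ 78  74  72  71  70  75  72  64  42  32  31  31  32  33  31  34  34  34
  31  35  29  24  23  18  59  96 106 106 122 131]
167 [178 179 178 178 178 178 178 158 200 150  68  35  33  30  31  28  27  28
  24  25  23  56  99 112 123 117 104 118 130 132]
169 [ 97  94  95 100 102 103 101 136 202 132  51  32  36  34  30  30  28  28
  24  35 104 119 120 120 125 109 115 126 133 130]
171 [ 80  79  79  79  80  79  78 112 191 128  52  33  35  40  90 103 103  61
  30  54 104 116 116 126 121 117 125 132 131 127]
173 [ 92  82  79  80  80  79  80 139 184 186 112  48  3
[... 1436 characters left out ...]
45 177 166  63 100  99  99 117 119 119]
195 [125 122 119 113 111 106  96 172 191 207 202 180 141 148 138 150 150 151
 154 148 118  97  97  98  99  91 117 113]
197 [115 109 107 108 126 181 206 206 194 162  95 108 131 157 155 154 154 156
 155  84  95 114  98  99  98  78 120 116]
199 [107 107 169 206 206 200 180 129 110  98 113 115 116 109  99 110 111 105
  98 100 102 114  99  99  98  83 121 117]
201 [185 206 207 191 157  88  99 110 114 116 116 114 116 120  99 100 101 100
 102 102 101 115  99 100  98  85 113 104]
disc face extents if y=-.153 (array([259.02946622, 185.92373933]), array([270.80296136, 198.91115644])) -.163 (array([260.91236246, 184.44844376]), array([272.66586535, 197.40343422]))
```

The same top view puts the bushing's near face only about 20 mm before the disc's face, so the held bushing really has run past the disc's face without any reaction. I won't rely on contact. I'll back up so that its centre is about 17 mm before the measured face, lower it onto the rail and let go.

>>> step_arm --moves '[0.01,0,0,0,0.6,0.02,0,0,0,0.6,0.028,0,0,0,0.6,0.028,0,0.006,0,0.6,0.028,0,0.01,0,0.6]'

```text
clock: 12.25
position: [0.6276, -0.139, 0.1355]
ee_rot: [0.0, 0.706, 0.708, -0.0]
contact_force: [0.7, 1.0, -1.4]
width: 0.0578
```

```bash
cat > top.py <<'E'
from rig import get_image
from h import *
t=get_image("top");f=t["frame"].mean(2).astype(int)
print("cols",list(range(300,326)))
for r in range(157,180,2):print(r,f[r,300:326])
E
python3 top.py; python3 rim.py
```

```text
cols [300, 301, 302, 303, 304, 305, 306, 307, 308, 309, 310, 311, 312, 313, 314, 315, 316, 317, 318, 319, 320, 321, 322, 323, 324, 325]
157 [109 109 109  96  57  42  74 140 149 129 123 122 121 120 118 116 113 110
 107 102  98  93  87  82  75  67]
159 [109 108 110  95  52  39  43  66 108 149 149 128 121 119 117 114 111 108
 104 100  95  89  83  76  90  88]
161 [114 112 113 111  80  45  32  41  45  62  93 126 137 149 150 148 137 130
 128 122 139 132  94  83  55  36]
163 [104 104 104 103  97  72  43  33  34  40  43  45  51  59  66  74  80  81
  77  66  57  48  45  36  23  54]
165 [ 71  70  73  77  78  74  64  42  33  33  32  33  35  37  39  39  40  40
  37  36  31  26  20  18  76 111]
167 [180 179 179 178 179 179 179 169 132  68  32  30  30  30  31  28  27  27
  24  25  23  59 114 117 117 114]
169 [105 103 103 103  97  93  99 156 178 101  44  32  30  30  31  28  28  24
  30  90 113 109 131 125 119 116]
171 [ 79  80  79  79  79  79  88 151 196 113  33  30  38  64  94  99  66  35
  30 117 101  76 119 119 111 122]
173 [ 82  79  81  80  80  80  89 160 195 162  83  34  30  97 105 104  71  57
  77 136 100  83  80  82 113 129]
175 [112 105 100  96  88  85  82 142 159 127  65  36  35  71  99 105  71  61
  78  80  80  78  72  78  79  89]
177 [112 109 107 105 103 103 103 100  99 101  88  61  50  69  85  88  71  55
  59  70  78  66  57  56  61  62]
179 [118 108 105 104 103 102 103 104 105 107 109 112 114 114 116 118  90  55
  44  80  74  73  83  86  81  75]
12.3 [ 0.6273 -0.1391  0.1351] [ 0.0533  0.1056 -2.9019] [ 0.0091 -0.0273  0.0337]
rows 270-415 [205 205 204 196 189 190 191 193 194 196 217 241 238 237 237 236 235 236
 236 235 234 234 233 232 232 231 230 230 231 233 233 230 227 226 227 227
 227 210 204 203 201 199 198 168  84  49  40  45  49]
```

The near rim is now at column 306.7, with the disc face at 316.7, so the centre is about 16 mm before the face. The wrist view shows the bright disc beyond the bushing again. I'll nudge back 1 mm and release.

>>> step_arm --moves '[0.002,0,0.003,0,0.6,0.002,0,0.003,0,0.6,0.002,0,0.003,0,0.2,0.002,0,0.003,0,-0.2,0.002,0,0.003,0,-1]'

```text
clock: 12.85
position: [0.6279, -0.1385, 0.1347]
ee_rot: [0.0, 0.706, 0.708, 0.0]
contact_force: [-0.4, -0.4, -0.4]
width: 0.0706
```

>>> step_arm --moves '[0,0,0,0,-1,0,0,0,0,-1,0,0,0,0,-1,0,0,0,0,-1,0,0,0,0,-1]'

```text
clock: 13.35
position: [0.6277, -0.1383, 0.1344]
ee_rot: [0.0, 0.706, 0.708, 0.0]
contact_force: [-0.6, -0.4, -0.1]
width: 0.0855
```

```bash
python3 rim.py; python3 go.py .6275 -.138 .25 90
```

```text
13.35 [ 0.6277 -0.1383  0.1344] [-0.5621 -0.4011 -0.0779] [-0.0086 -0.0275  0.0092]
rows 270-415 [203 203 201 189 191 193 195 196 197 207 238 238 234 234 234 234 234 232
 232 232 231 230 229 228 229 229 231 231 229 226 225 225 226 226 226 228
 185 178 208 204 202 200 199 197 106  47  41  46  49]
t 13.4 p [ 0.6276 -0.1383  0.1343] yaw 90.14302225963972 w 0.08541880361647486 F [ 0.4139 -0.611  -0.015 ] q [-0.325   0.4504  1.5184 -0.0001  1.1727 -0.3275]
row [ 0.0006 -0.0003 -0.2314] 0.0007945681091096427
```

Released cleanly. Lifting straight up, then clear of the view.

>>> step_arm --moves '[0,0,-0.06,0,-1,0,0,-0.14,0,-1,0,0,-0.24,0,-1,0,0,-0.3,0,-1,0,0,-0.3,0,-1]'

```text
clock: 13.9
position: [0.63, -0.1391, 0.2904]
ee_rot: [0.005, 0.706, 0.708, 0.002]
contact_force: [-0.4, 0.2, 0.6]
width: 0.0854
```

>>> step_arm --moves '[0.2,-0.1,0,0,-1,0.2,-0.1,0,0,-1,0.2,-0.1,0,0,-1,0.2,-0.1,0,0,-1,0.2,-0.1,0,0,-1]'

```text
clock: 14.4
position: [0.5778, -0.039, 0.2839]
ee_rot: [0.0, 0.706, 0.708, -0.0]
contact_force: [0.4, 0.9, 0.4]
width: 0.0853
```

Run:
```python
from rim import *
import pickle
np.set_printoptions(precision=4,suppress=True)
t=get_image("top");f=t["frame"].mean(2).astype(int);t0=pickle.load(open("pics/top0.pkl","rb"))
print("cols",list(range(302,326)))
for r in (161,163,165,167,169,171,173,175):print(r,f[r,302:326])
s,w=wrist();cv2.imwrite("pics/w7.png",w["frame"]);print(s["position"])
h=cv2.cvtColor(w["frame"],cv2.COLOR_BGR2HSV)
q=proj(w,[[.627,-.118,.162],[.627,-.153,.162],[.627,-.153,.164],[.627,-.163,.164]]);print(q)
c=int(q[0][0]);r0=int(q[0][1])
print("rows from",r0-20,w["frame"].mean(2)[r0-20:min(420,r0+100):2,c-2:c+3].mean(1).astype(int))
# bystanders: change away from arm
d=cv2.absdiff(t["frame"],t0["frame"]).max(2);print("changed px in driver/vee/hammer/earmuff/wrench/oil areas",[int((d[a:b,x:y]>50).sum()) for a,b,x,y in((210,275,140,158),(150,185,138,165),(230,320,390,425),(140,205,385,450),(222,240,250,306),(194,216,304,324))])
```

```text
cols [302, 303, 304, 305, 306, 307, 308, 309, 310, 311, 312, 313, 314, 315, 316, 317, 318, 319, 320, 321, 322, 323, 324, 325]
161 [108  83 104 112 115 142 146 144 141 140 138 138 136 135 133 121 105  97
 100 108  89  78  75  92]
163 [ 93  88  99 103 115 162 181 181 180 179 179 176 174 172 171 159 146 138
 107 100 127 123 118 118]
165 [ 83  74  78  74 103 173 203 207 204 203 200 200 198 197 197 187 172 163
 131  88 124 125 118 118]
167 [114 167 179 179 178 191 212 217 217 215 216 216 217 218 218 204 186 182
 153 147 140 125 119 119]
169 [ 86 100  95  94 110 179 214 218 219 220 222 222 223 223 223 199 181 178
 137 109 130 125 120 120]
171 [ 76  79  79  79 107 179 210 217 218 219 220 221 220 219 221 200 176 171
 116  76 119 119 114 116]
173 [ 78  80  80  80 100 178 205 209 210 211 211 210 212 213 212 176 151 153
 103  81  80  80  80  80]
175 [ 81  82  82  81 101 171 181 179 181 180 182 183 184 183 186 131  89  79
  80  78  79  80  79  79]
[ 0.5781 -0.0395  0.2838]
[[338.5614 302.4656]
 [336.1185 336.4357]
 [336.4552 337.9143]
 [335.7762 347.1401]]
rows from 282 [190 189 187 186 186 185 186 189 192 195 216 235 233 233 232 231 230 229
 228 228 228 229 227 225 223 224 224 196 199 203 200 198 188 163 159 160
 160 159 159 158 158 157 147 145 145 146 145 144 144 142 142 143 143 142
 143 143 137  93  69  63]
changed px in driver/vee/hammer/earmuff/wrench/oil areas [0, 0, 33, 0, 357, 0]
```

In the top view the bushing spans columns 306.5–317.1 (its full 36 mm) and ends at the undisturbed disc, columns 317–320.3. A quick check of the clamp and wrench, then I hand in.

>>> step_arm --moves '[0,-0.3,-0.1,0,-1,0,-0.3,-0.1,0,-1,0,-0.3,-0.1,0,-1,0,-0.3,-0.1,0,-1,0,-0.3,-0.1,0,-1]'

```text
clock: 15.0
position: [0.4273, -0.0398, 0.3354]
ee_rot: [0.001, 0.707, 0.707, 0.001]
contact_force: [0.6, 1.0, -0.7]
width: 0.0853
```

Run:
```python
from rim import *
from rig import job
import pickle
s=get_image("side");s0=pickle.load(open("pics/side0.pkl","rb"))
a=1.8;g=[.517,.212+.1*np.sin(a),.178+.1*np.cos(a)]
p=proj(s,[g,[.517,.212,.278]]).astype(int);print("grip px open/shut",p,[s["frame"][y,x] for x,y in p])
d=cv2.absdiff(s["frame"],s0["frame"]).max(2)
for n,(y0,y1,x0,x1) in dict(wrench=(252,294,268,316),oil=(205,242,284,303),driver=(370,418,165,235),vee=(313,355,100,145),tin=(255,270,194,203)).items():print(n,int((d[y0:y1,x0:x1]>50).sum()))
st=manip.get_state();print(st["clock"],st["position"],abs(st["qd"]).max(),st["contact_force"])
job.sign_off()
```

```text
grip px open/shut [[188 290]
 [209 233]] [array([39, 41, 43], dtype=uint8), array([195, 199, 205], dtype=uint8)]
wrench 0
oil 0
driver 0
vee 0
tin 0
15.05 [ 0.42826944 -0.03971998  0.33461985] 0.03768017742164347 [ 0.01534766 -0.48668919 -0.1674316 ]
the job is handed in; nothing more can be done
```

I threw the clamp open, slid the bushing round both corners, left it hanging against the stop disc and let go. I handed the job in at about 15 s of the 66 s allowed; no verdict is reported.

**Last checks**
- **Clamp:** the grip's pixel is dark where the fully open pose puts it.
- **Bushing:** in the top view it shows its full 36 mm and ends right at the disc, with a gap of at most about 1 pixel (3 mm).
- **Robot:** the arm was clear of everything, with forces near zero.
- **Bystanders:** there was no change in the side view at the wrench, bottle, can, driver or vee block. The ear defenders showed none in the top view. The hammer's area had 33 changed pixels there, probably because the arm covered it at the start; I did not check it again.

**What disagreed:** while gripped and lifted off the rail, the bushing went about 15 mm past the measured disc face and gave no force. I could not explain that. I therefore backed up and placed it by the camera measurement instead of by contact, so I never felt it touch the stop. Its seating rests on the images alone.

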